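# Snap the window into a heat meter

## Robot

A 6-joint arm with a two-finger parallel gripper is mounted at the origin on the work surface. World frame = base frame: x ahead of the robot, y to its left, z up, the work surface at z = 0. Lengths are in mm, angles in rad, forces in N, time in s.
With the tool pointing down it reaches from about 325 to 875 mm from the base axis. Payload 4.4 kg.
Tool frame: the origin (TCP) lies on the mounting face of the last link; the fingertips stand 173 mm ahead of it and the grasp point (between the pads) lies 155 mm ahead of it; x points along the fingers, z is the direction in which the jaws open and shut, and the axes are right-handed (so a half turn about x gives the same grasp; the last joint's range is limited). The gripper opens to 85 mm and grips with 20 to 120 N. Pads are 22 mm wide; open, the fingers measure 114 mm over their backs; the gripper's body (76 mm by 85 mm) begins 54 mm behind the grasp point. The pads swing forward as they close: fully open they stand 13 mm farther back than shut.
Start: joints at [1.04, 0.207, 1.542, -0, 1.393, -0.15], TCP at [213.717, 533.811, 404.682] pointing down, gripper open.
Joint ranges: [-2.73, 2.73], [-0.86, 2.22], [0.23, 2.46], [-1.11, 4.25], [0.08, 2.63], [-2.82, 2.82]. Speed limits (rad/s): [2.79, 2.79, 3.14, 3.14, 3.14, 3.14].

## Interface

Orientations are given as a unit quaternion [w, x, y, z].
In Python, from bench import manip, vision, ticket gives the robot as it stands. The module is installed in compiled form; this text tells all that it offers.
- The arm moves only by the shell command python3 -m inch 'ROWS' [FORCE]. ROWS is JSON, a list of rows, each an object with "fingers": the closure, from 0 (fully open) to 1 (shut); "offset": the shift along the tool's x, y, z in m, a list of three; "roll": the turn about the tool's x in degrees. A call has 1 to 20 rows; each row is the pose to reach, as a shift and turn from the pose commanded when the call began, along the tool's axes at that moment; what a row does not reach only later rows make up. A row lasts 1/8 s, in which the tool goes at most 62.5 mm and 10.7 degrees, less where a joint would pass 70% of its speed; a pose out of reach is approached as far as the arm can. A call with a gripper value outside its range is refused whole. The fingers move at their own pace and stop on an object; FORCE is the grip in N (left out, the last holds). Time passes only in rows, so rows that repeat a pose let the fingers close. It gives the time, the measured TCP pose, the force and the opening at its end, in the units of the state.
- manip.observe(): the state, without advancing time (a new reading comes with each control period).
- vision.read_camera(name): name is "scene" or "top" or "wrist"; returns a dict with "img" (420x560x3 uint8, red, green, blue), "depth" (420x560 float32, mm along the optical axis (not along the pixel's ray), 0 where there is no reading), "fx", "fy", "cx", "cy" (pixels), "extrinsics" (4x4, takes a point from world to camera coordinates). Camera axes: x right, y down, z forward; pixel columns grow to the right and rows downward; lengths in mm; the calibration is good to about 2 mm. A picture is of the moment at which its call begins.
- ticket.sign_off(): hands the job in, once; it reports no verdict.
The state is a dict: "t": time; "joint_positions": joint angles; "joint_vel": joint speeds; "effort": joint torques, N m; "position": TCP position; "eef_rot": TCP orientation; "contact_force": force on the tool from outside, world axes, zero at the start; "ft_torque": the same for the moment, N m; "width": finger opening in mm.
Only numpy, scipy, OpenCV 4.12 (cv2) and the standard library are available. Lean on these libraries where they do the work, as an engineer would, in place of code of your own. Each camera call takes 0.05 s, during which the arm holds its last target. There are 200 camera calls.

## Task

Take the yellow pusher from its black holder and with its rubber foot press the green-framed window straight down into the heat meter until all sides click home and it lies flush, then keep a steady push of about 18 N on it for a second to bed its seal; more than 25 N cracks it. Press only with the pusher, then put it back upright in its holder, flange down on the block as before, and let go, leaving the other things where they are.

Things in the scene. Friction and masses are not known exactly. Their poses are not given: they have to be found in the camera images.
- window_top (a point): Centre of the flat 50 x 50 mm top face of the square window (green plastic frame, clear pane; either may be pressed); z up. The window is 18 mm high with a 60 x 60 x 4 mm flange round its foot. At the start it rests loosely in the mouth of the meter's recess, on the catches, 12 mm proud of the meter's rim
- seat (a point): Centre of the floor of the square recess in the grey heat meter (96 x 96 x 44 mm; recess 62 x 62 mm, 18 mm deep); z up. With the window home, window_top is 18 mm above it (30 mm at the start). The meter stands on stiff rubber buffers on a fixed 130 x 130 mm steel plate and sinks about 1 mm per 12 N of push, springing back
- pusher_mid (a point): Centre of the yellow hand pusher's stem; z up, x and y square to its sides. Square stem 26 x 26 mm, from 8 to 64 mm above the flange's underside (this point: 36 mm above it), gripped across two opposite sides; square flange 54 x 54 x 8 mm below it; under that a black rubber foot on a screw. 0.18 to 0.37 kg
- dropper_mid (a point): Bystander: white dropper bottle with green cap, 34 mm across, 70 mm tall, standing; point at its centre
- jar_mid (a point): Bystander: amber sample jar with black lid, 66 mm across, 100 mm tall, standing; point at its centre
- tester_mid (a point): Bystander: white and green hand-held water tester lying flat, 170 mm long, 36 mm wide, 23 mm high, long along its own x; point at its centre
- window: The same window, origin at the centre of its underside, z up. Four sprung catches resist its way down, 7 to 13 N together, growing over the first 6 mm; then it moves almost freely, clicks and stops. Home, its flange lies on the recess floor, 12 mm lower than at the start, its top flush with the rim
- pusher: The same pusher, origin at the centre of the underside of its flange, z up. Its foot, 30 x 30 mm with a flat underside, is screwed out so that its underside lies 8 to 18 mm below the flange's underside, different every time and not measured; it stays as it is under load. At the start it hangs unseen in the holder's well
- holder_top (a point): Centre of the top face of the fixed black holder block, 86 x 86 mm, 26 mm high, with an open square well 40 x 40 mm, 22 mm deep, in its middle; x and y along its sides. The pusher starts here upright, foot down in the well and flange resting on the top face, off-centre by up to 2 mm and nearly square to the block
Things that resemble listed ones, but are neither listed nor needed, are in the scene too. Of the things like the pusher, leave any that is pink; of the rest the larger one is meant. There is more than one size of the window; the one meant has the size given above.

How it is judged:
By the outcome, as a careful person would: the job done as asked, in the order asked, and still so for the second after the job is handed in, with the robot touching nothing.
It also fails if it takes over 51 s, if anything falls off the work surface, if the arm or the gripper's body presses on something with over 40 N, if the wrist force passes 120 N, or if a joint passes its speed limit or range.

## Working session

There is one attempt and no reset: what is moved stays moved. The work goes in short steps, Python scripts to look and compute and a shell command to move; the robot and the scene stay as the last step left them, time stands still between calls to the robot, and variables do not carry over. Pictures are saved under pics/ and viewed, about 8 in all and at most 12, crops included, and the job is handed in when it is done.

```bash
mkdir -p pics; cat > h.py <<'E'
import numpy as np, cv2
from bench import manip, vision, ticket
def cam(n):
    c=vision.read_camera(n); c['n']=n; return c
def cloud(c):
    v,u=np.mgrid[0:420,0:560]; d=c['depth'].astype(float)
    P=np.stack([(u-c['cx'])/c['fx']*d,(v-c['cy'])/c['fy']*d,d],-1)
    E=np.array(c['extrinsics']); W=(P-E[:3,3])@E[:3,:3]
    W[d==0]=np.nan; return W
def ray(c,u,v,z):
    E=np.array(c['extrinsics']);R,t=E[:3,:3],E[:3,3]
    o=-R.T@t; d=R.T@np.array([(u-c['cx'])/c['fx'],(v-c['cy'])/c['fy'],1]); return o+d*(z-o[2])/d[2]
def save(c,name): cv2.imwrite('pics/'+name,c['img'][...,::-1])
E
python3 - <<'E'
from h import *
import pickle
cs={n:cam(n) for n in('scene','top')}
pickle.dump(cs,open('c0.pkl','wb'))
cv2.imwrite('pics/top0.png',cs['top']['img'][...,::-1]);save(cs['scene'],'scene0.png')
print(manip.observe()); 
for c in cs.values(): E=np.array(c['extrinsics']);print(c['n'],c['fx'],-E[:3,:3].T@E[:3,3])
E
```

```text
{'t': 0.1, 'joint_positions': array([ 1.03950198e+00,  2.07388038e-01,  1.54284151e+00, -1.02519255e-05,
        1.39355248e+00, -1.50505542e-01]), 'joint_vel': array([-0.00033941,  0.00083593, -0.00350922,  0.00260058, -0.00088015,
       -0.00011829]), 'effort': array([ 3.24954817e-04, -3.84094906e+01, -2.92549127e+01, -4.70034524e-05,
        4.84069227e-03, -1.90279809e-05]), 'position': array([213.54137254, 533.51199437, 403.59683345]), 'eef_rot': array([ 0.58488991, -0.39667811,  0.58628453,  0.39600597]), 'contact_force': array([-0.09564841,  0.56092647, -0.65993066]), 'ft_torque': array([-0.01421427, -0.05813223,  0.00272746]), 'width': 85.55109030978959}
scene 387.16355449816086 [910.55528009 614.10380162 496.79995623]
top 385.14343118298547 [529.57101723 -25.1801902  923.81133697]
```

View pics/top0.png

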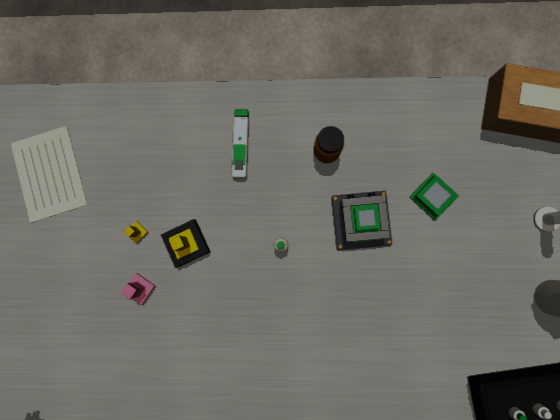

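View pics/scene0.png

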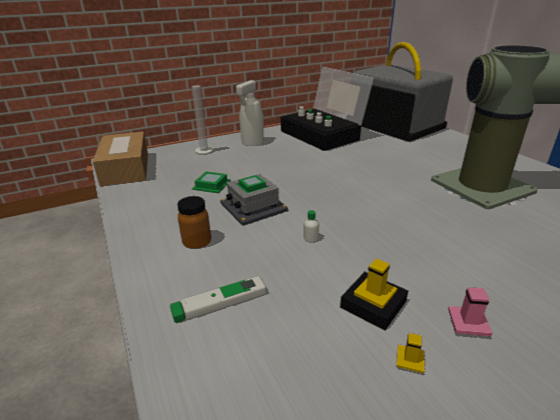

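The top view shows the yellow pusher in its holder at (185,243), the meter with its window at (366,217), the dropper at (281,245), the jar at (330,143) and the tester at (240,145). The small yellow pusher (136,232), the pink one (138,290) and the loose window (434,196) are decoys. The scene view agrees.

```bash
python3 - <<'E'
from h import *
import pickle
cs=pickle.load(open('c0.pkl','rb'))
for n,c in cs.items():
    W=cloud(c); h=cv2.cvtColor(c['img'],cv2.COLOR_RGB2HSV); H,S,V=[h[...,i].astype(int) for i in range(3)]
    yel=(abs(H-26)<8)&(S>140)&(V>70); grn=(abs(H-65)<18)&(S>120)&(V>50)
    def rep(name,m):
        m=m.astype(np.uint8); k,l,st,_=cv2.connectedComponentsWithStats(m)
        for i in range(1,k):
            if st[i,4]<25: continue
            p=W[l==i]; p=p[np.isfinite(p).all(1)]
            if len(p)<20 or abs(p[:,1]).max()>600: continue
            r=cv2.minAreaRect(p[:,:2].astype(np.float32))
            print(n,name,st[i],'c',np.round(r[0]),'sz',np.round(r[1]),'ang',round(r[2],1),'z',np.round(np.percentile(p[:,2],[2,50,98])))
    X=W
    rep('yel34',yel&(abs(X[...,2]-34)<6)); rep('yeltop',yel&(abs(X[...,2]-90)<6)); rep('green',grn)
    rep('blackholder',(V<60)&(abs(X[...,2]-26)<5)); 
    rep('z>44',(X[...,2]>44)&(X[...,2]<130))
E
```

```text
scene yel34 [354 278  43  30 550] c [543. 226.] sz [64. 58.] ang 25.3 z [28. 36. 39.]
scene yel34 [405 346  15  11  91] c [581. 354.] sz [10. 22.] ang 16.4 z [28. 34. 40.]
scene yeltop [369 259  20  14 186] c [546. 230.] sz [25. 24.] ang 23.4 z [87. 92. 93.]
scene green [193 172  37  21 365] c [ 641. -322.] sz [ 98. 160.] ang 24.1 z [ 4. 19. 28.]
scene green [237 175  30  18 241] c [ 601. -187.] sz [57. 55.] ang 7.5 z [63. 74. 79.]
scene green [308 211   7   9  53] c [543.   5.] sz [15. 13.] ang 62.5 z [59. 69. 73.]
scene green [220 280  30  17 240] c [757. 102.] sz [31. 48.] ang 87.2 z [23. 25. 26.]
scene green [171 302  14  20 205] c [863. 101.] sz [32. 18.] ang 88.6 z [ 7. 21. 23.]
scene blackholder [362 121  85  17 244] c [-101. -410.] sz [153. 309.] ang 57.2 z [21. 27. 31.]
scene blackholder [459 177  50  14 168] c [34. 26.] sz [ 47. 117.] ang 39.1 z [21. 26. 31.]
scene blackholder [250 205  14   7  28] c [ 610. -140.] sz [38.  5.] ang 3.5 z [23. 28. 31.]
scene blackholder [341 272  67  50 991] c [547. 230.] sz [87. 85.] ang 25.4 z [22. 28. 29.]
scene z>44 [ 461  140   59   43 1
[... 1256 characters left out ...]
95. 98.]
top blackholder [161 219  47  49 751] c [546. 229.] sz [86. 85.] ang 25.4 z [23. 27. 30.]
top z>44 [314 126  30  34 786] c [ 767. -109.] sz [61. 63.] ang 18.6 z [ 50. 100. 103.]
top z>44 [ 341  192   49   50 1925] c [ 604. -187.] sz [108.  97.] ang 5.1 z [50. 65. 78.]
top z>44 [123 225  12  12  80] c [574. 351.] sz [19. 19.] ang 45.5 z [46. 52. 55.]
top z>44 [169 235  20  16 223] c [545. 229.] sz [26. 27.] ang 23.8 z [47. 89. 93.]
top z>44 [274 238  14  14 142] c [540.   2.] sz [29. 29.] ang 63.8 z [44. 49. 73.]
top z>44 [121 283  19  17 215] c [439. 338.] sz [27. 27.] ang 56.4 z [46. 72. 75.]
top z>44 [ 475  369   85   51 3644] c [ 213. -513.] sz [ 93. 183.] ang 7.7 z [48. 63. 93.]
```

```bash
python3 -m inch '[{"fingers":0,"offset":[0.035,-0.21,-0.08],"roll":22},{"fingers":0,"offset":[0.035,-0.21,-0.08],"roll":22},{"fingers":0,"offset":[0.035,-0.21,-0.08],"roll":22},{"fingers":0,"offset":[0.055,-0.421,-0.159],"roll":43.7},{"fingers":0,"offset":[0.055,-0.421,-0.159],"roll":43.7},{"fingers":0,"offset":[0.055,-0.421,-0.159],"roll":43.7},{"fingers":0,"offset":[0.055,-0.421,-0.159],"roll":43.7},{"fingers":0,"offset":[0.055,-0.421,-0.159],"roll":43.7},{"fingers":0,"offset":[0.055,-0.421,-0.159],"roll":43.7},{"fingers":0,"offset":[0.055,-0.421,-0.159],"roll":43.7}]' 40
python3 - <<'E'
from h import *
import pickle
c=cam('wrist');save(c,'w1.png');pickle.dump(c,open('w1.pkl','wb'))
s=manip.observe();print(s)
from scipy.spatial.transform import Rotation as R
q=s['eef_rot'];M=R.from_quat(np.r_[q[1:],q[0]]).as_matrix();print(M.round(3), np.degrees(np.arctan2(M[1,2],M[0,2])))
W=cloud(c);h=cv2.cvtColor(c['img'],cv2.COLOR_RGB2HSV);yel=(abs(h[...,0].astype(int)-26)<8)&(h[...,1]>140)
for z in(90,34,26):
    m=(abs(W[...,2]-z)<4)&(yel if z>26 else ~yel);p=W[m]
    p=p[np.hypot(p[:,0]-545,p[:,1]-229)<75]
    if len(p)>20:print(z,len(p),cv2.minAreaRect(p[:,:2].astype(np.float32)),p[:,2].mean())
E
```

```text
t: 1.35
position: [544.4, 230.9, 349.5]
eef_rot: [0.691, -0.15, 0.691, 0.151]
contact_force: [0.0, -0.1, -0.1]
width: 85.4
{'t': 1.4, 'joint_positions': array([ 2.55174874e-01,  2.89551695e-01,  1.55678834e+00,  5.67526706e-04,
        1.29586598e+00, -1.74501166e-01]), 'joint_vel': array([ 0.00550597, -0.00390304, -0.00277711, -0.00181024, -0.00389981,
       -0.00191131]), 'effort': array([-5.41417468e-01, -4.03618741e+01, -2.79955423e+01, -2.70995242e-02,
       -6.89034176e-03,  2.81387955e-03]), 'position': array([544.25746809, 231.14097057, 349.68273089]), 'eef_rot': array([ 0.69063816, -0.15051002,  0.69108709,  0.15087842]), 'contact_force': array([-0.53370897,  0.47285792,  0.21734947]), 'ft_torque': array([ 0.00724415,  0.03894319, -0.00307857]), 'width': 85.62093170582258}
[[-0.001 -0.416  0.909]
 [ 0.     0.909  0.416]
 [-1.     0.001 -0.001]] 24.60979577165547
90 1524 ((543.6937866210938, 228.71923828125), (25.797733306884766, 25.562955856323242), 24.499099731445312) 89.73708931199026
34 2669 ((543.9396362304688, 228.66116333007812), (54.146663665771484, 53.733463287353516), 24.325838088989258) 33.90784574923121
26 5899 ((545.1804809570312, 228.4835205078125), (86.35629272460938, 86.51275634765625), 25.223617553710938) 25.913313162510057
```

View pics/w1.png

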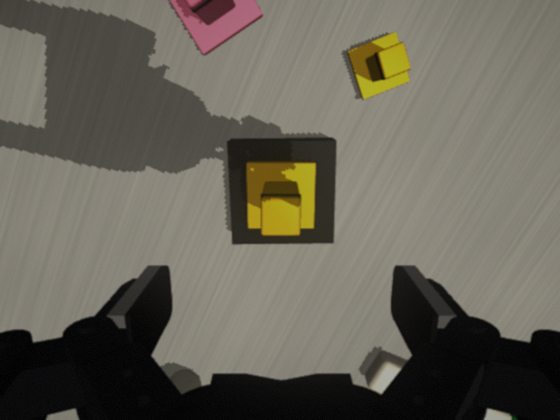

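The wrist view shows the pusher square between the fingers, with its top at (280,215). The wrist measurement agrees with the other views to about 1.5 mm. Next I descend.

```bash
python3 -m inch '[{"fingers":0,"offset":[0.05,-0.001,-0.001],"roll":0},{"fingers":0,"offset":[0.095,-0.001,-0.001],"roll":0},{"fingers":0,"offset":[0.095,-0.001,-0.001],"roll":0},{"fingers":0,"offset":[0.095,-0.001,-0.001],"roll":0}]'
python3 -c "
from h import *
s=manip.observe();print(s['position'],s['eef_rot'])"
```

```text
t: 1.9
position: [545.2, 229.5, 256.5]
eef_rot: [0.692, -0.15, 0.69, 0.151]
contact_force: [0.6, 0.3, 1.4]
width: 85.5
[545.20610678 229.52708289 256.46925712] [ 0.6918244  -0.15038568  0.6900034   0.15052725]
```

```bash
python3 -m inch '[{"fingers":0,"offset":[0.03,0,-0.001],"roll":0},{"fingers":0,"offset":[0.035,0,-0.001],"roll":0},{"fingers":0,"offset":[0.035,0,-0.001],"roll":0},{"fingers":0.5,"offset":[0.035,0,-0.001],"roll":0},{"fingers":0.6,"offset":[0.035,0,-0.001],"roll":0},{"fingers":0.8,"offset":[0.035,0,-0.001],"roll":0},{"fingers":1,"offset":[0.035,0,-0.001],"roll":0},{"fingers":1,"offset":[0.035,0,-0.001],"roll":0},{"fingers":1,"offset":[0.035,0,-0.001],"roll":0},{"fingers":1,"offset":[0.035,0,-0.001],"roll":0}]' 90
python3 -c "
from h import *
s=manip.observe();print(s['position'],s['eef_rot'],s['contact_force'],s['width'])"
```

```text
t: 3.15
position: [544.5, 228.1, 220.2]
eef_rot: [0.692, -0.15, 0.691, 0.15]
contact_force: [0.7, -0.2, 4.4]
width: 25.1
[544.46954987 228.07037273 220.2358363 ] [ 0.69150008 -0.14990393  0.69056612  0.14991627] [ 0.71607205 -0.16787212  4.38950318] 25.09244376663818
```

Gripped at a width of 25 mm. Now I lift, carry over the dropper to just past the window, and look.

```bash
python3 -m inch '[{"fingers":1,"offset":[-0.03,0,0],"roll":0},{"fingers":1,"offset":[-0.07,0,0],"roll":0},{"fingers":1,"offset":[-0.1,0,0],"roll":0},{"fingers":1,"offset":[-0.1,-0.03,-0.009],"roll":1},{"fingers":1,"offset":[-0.1,-0.08,-0.025],"roll":4},{"fingers":1,"offset":[-0.1,-0.13,-0.041],"roll":6},{"fingers":1,"offset":[-0.1,-0.18,-0.056],"roll":8},{"fingers":1,"offset":[-0.1,-0.23,-0.072],"roll":10},{"fingers":1,"offset":[-0.1,-0.28,-0.087],"roll":12},{"fingers":1,"offset":[-0.1,-0.33,-0.103],"roll":14},{"fingers":1,"offset":[-0.1,-0.38,-0.119],"roll":16},{"fingers":1,"offset":[-0.1,-0.42,-0.131],"roll":18},{"fingers":1,"offset":[-0.1,-0.445,-0.139],"roll":19},{"fingers":1,"offset":[-0.1,-0.458,-0.143],"roll":19.5},{"fingers":1,"offset":[-0.1,-0.458,-0.143],"roll":19.5},{"fingers":1,"offset":[-0.1,-0.458,-0.143],"roll":19.5},{"fingers":1,"offset":[-0.1,-0.458,-0.143],"roll":19.5}]'
python3 - <<'E'
from h import *
import pickle
cs={n:cam(n) for n in('wrist','scene','top')};pickle.dump(cs,open('c2.pkl','wb'))
s=manip.observe();print(s['position'],s['contact_force'],s['width'],s['joint_positions'].round(2))
save(cs['wrist'],'w2.png')
for n,c in cs.items():
    W=cloud(c);h=cv2.cvtColor(c['img'],cv2.COLOR_RGB2HSV).astype(int);g=(abs(h[...,0]-65)<18)&(h[...,1]>120)&(h[...,2]>50)
    for nm,m in(('win78',g&(abs(W[...,2]-78)<4)),('rim66',~g&(abs(W[...,2]-66)<3)),('push',(W[...,2]>90)&(W[...,2]<175))):
        p=W[m];d=p-[605,-188 if nm!='push' else -248,0];p=p[np.hypot(d[:,0],d[:,1])<(75 if nm!='push' else 45)]
        if len(p)>20:print(n,nm,len(p),cv2.minAreaRect(p[:,:2].astype(np.float32)),'z',np.percentile(p[:,2],[1,50,99]).round(1))
c=cs['scene'];W=cloud(c);m=(np.hypot(W[...,0]-605,W[...,1]+248)<45)&(W[...,2]>90)
v,u=np.nonzero(m);print('scene px',u.min(),u.max(),v.min(),v.max())
x0=max(0,int(np.median(u))-50);y0=max(0,v.max()-60)
cv2.imwrite('pics/s2.png',cv2.resize(c['img'][y0:y0+80,x0:x0+100,::-1],None,fx=6,fy=6,interpolation=0));print(x0,y0)
E
```

```text
t: 5.28
position: [603.8, -246.7, 319.8]
eef_rot: [0.706, -0.031, 0.706, 0.032]
contact_force: [0.1, -0.4, -2.1]
width: 25.3
[ 603.80797449 -247.2451789   319.85320498] [-0.86319639 -0.79534231 -3.51038459] 25.11703793242638 [-0.52  0.44  1.42  0.    1.28 -0.61]
wrist win78 4230 ((598.6893310546875, -188.77987670898438), (50.118770599365234, 50.237300872802734), 5.1125874519348145) z [74.3 75.8 77.3]
wrist rim66 13720 ((598.663818359375, -188.64329528808594), (95.74549102783203, 94.92526245117188), 5.071821212768555) z [63.  64.  65.5]
wrist push 9952 ((602.0903930664062, -233.8947296142578), (54.258567810058594, 29.419052124023438), 5.17586612701416) z [127.7 134.1 174.5]
scene win78 120 ((600.6492919921875, -186.41839599609375), (52.362083435058594, 50.32012939453125), 6.695080280303955) z [74.2 77.7 79.7]
scene rim66 381 ((600.4491577148438, -187.4293212890625), (97.34516906738281, 98.97142791748047), 5.286012172698975) z [63.1 66.  67.8]
scene push 467 ((605.3078002929688, -245.2002716064453), (54.54591369628906, 57.36262893676758), 4.732095718383789) z [116.8 140.7 174.1]
top win78 258 ((598.9821166992188, -187.54513549804688), (50.140079498291016, 50.14944839477539), 5.101103782653809) z [74.2 76.6 79.7]
top rim66 926 ((598.9904174804688, -187.56924438476562), (95.77867889404297, 95.84033966064453), 4.989443302154541) z [63.  64.7 68. ]
top push 361 ((602.2176513671875, -231.57162475585938), (53.86320877075195, 25.485124588012695), 4.248883247375488) z [127.5 134.4 173.5]
scene px 212 255 20 161
185 101
```

View pics/w2.png

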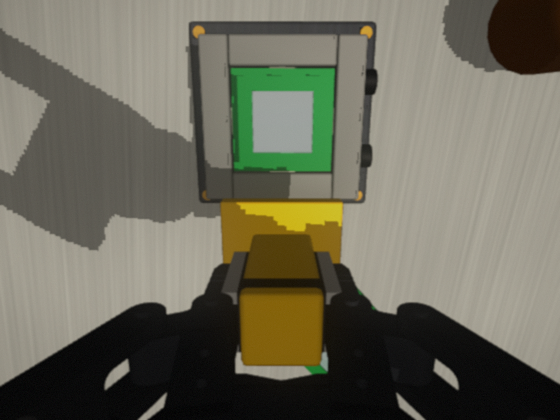

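View pics/s2.png

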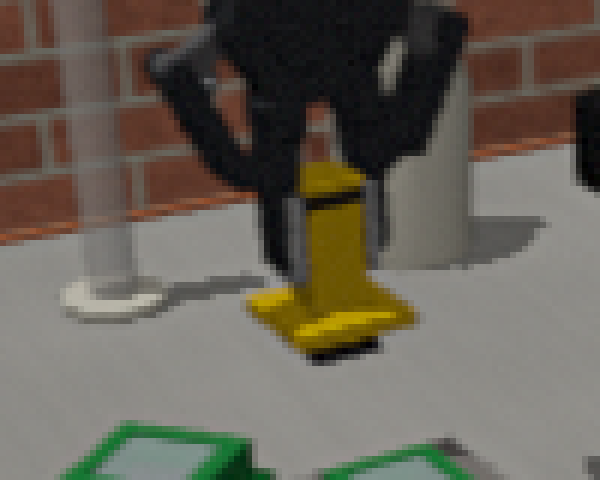

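The wrist view shows the window square with the tool, centred at (283,120). The scene crop shows the black foot just below the flange at crop pixel (345,350). Window top centre is about (599, -188.3). I move over it and lower to just above contact.

```bash
python3 -m inch '[{"fingers":1,"offset":[0,0.025,0],"roll":0},{"fingers":1,"offset":[0,0.059,0.0006],"roll":0},{"fingers":1,"offset":[0,0.059,0.0006],"roll":0},{"fingers":1,"offset":[0.015,0.059,0.0006],"roll":0},{"fingers":1,"offset":[0.026,0.059,0.0006],"roll":0},{"fingers":1,"offset":[0.026,0.059,0.0006],"roll":0},{"fingers":1,"offset":[0.026,0.059,0.0006],"roll":0},{"fingers":1,"offset":[0.026,0.059,0.0006],"roll":0}]'
python3 - <<'E'
from h import *
for i in range(3):
    s=manip.observe();print(s['position'],s['contact_force'],s['ft_torque'])
    if i<2: c=cam('wrist')
W=cloud(c);h=cv2.cvtColor(c['img'],cv2.COLOR_RGB2HSV).astype(int);y=(abs(h[...,0]-26)<8)&(h[...,1]>140)
p=W[y&(W[...,2]>150)];p=p[np.isfinite(p).all(1)];print(cv2.minAreaRect(p[abs(p[:,2]-p[:,2].max())<4][:,:2].astype(np.float32)),np.percentile(p[:,2],99))
E
```

```text
t: 6.42
position: [599.4, -189.7, 294.1]
eef_rot: [0.707, -0.031, 0.706, 0.03]
contact_force: [-0.0, -0.3, -2.0]
width: 25.0
[ 599.42397233 -189.6728483   294.14461859] [-0.0417039  -0.32561048 -1.991885  ] [-0.02700211 -0.00018514  0.06870855]
[ 599.41191454 -189.60386947  294.23189691] [ 0.68003092  0.21038747 -2.50021768] [ 0.01752985  0.01344817 -0.02023673]
[ 599.38158907 -189.50918948  294.21586111] [ 0.68193972 -0.17844358 -2.28594182] [-0.00951368 -0.02181073 -0.01850699]
((584.3622436523438, -172.91049194335938), (9.028587341308594, 1.3699039220809937), 6.460524559020996) 165.18353880223063
```

```bash
python3 -m inch '[{"fingers":1,"offset":[0.002,0.001,0],"roll":0},{"fingers":1,"offset":[0.004,0.001,0],"roll":0},{"fingers":1,"offset":[0.0055,0.001,0],"roll":0},{"fingers":1,"offset":[0.0065,0.001,0],"roll":0},{"fingers":1,"offset":[0.007,0.001,0],"roll":0}]'
python3 -m inch '[{"fingers":1,"offset":[0.001,0,0],"roll":0},{"fingers":1,"offset":[0.002,0,0],"roll":0},{"fingers":1,"offset":[0.003,0,0],"roll":0}]'
```

```text
t: 7.15
position: [599.1, -188.3, 286.6]
eef_rot: [0.706, -0.031, 0.706, 0.031]
contact_force: [-0.6, 0.1, -3.3]
width: 25.0
t: 7.52
position: [599.1, -188.3, 283.6]
eef_rot: [0.706, -0.031, 0.706, 0.031]
contact_force: [-1.4, 0.6, -2.5]
width: 25.0
```

```bash
python3 -m inch '[{"fingers":1,"offset":[0.001,0,0],"roll":0},{"fingers":1,"offset":[0.002,0,0],"roll":0}]'; python3 -m inch '[{"fingers":1,"offset":[0.001,0,0],"roll":0},{"fingers":1,"offset":[0.002,0,0],"roll":0}]'
```

```text
t: 7.78
position: [599.2, -188.3, 281.9]
eef_rot: [0.706, -0.031, 0.706, 0.031]
contact_force: [-1.2, 0.9, 0.7]
width: 24.8
t: 8.02
position: [599.4, -188.4, 280.6]
eef_rot: [0.707, -0.031, 0.706, 0.031]
contact_force: [-1.3, 0.7, 3.4]
width: 25.0
```

```bash
python3 -m inch '[{"fingers":1,"offset":[0.001,0,0],"roll":0},{"fingers":1,"offset":[0.002,0,0],"roll":0}]'; python3 -m inch '[{"fingers":1,"offset":[0.001,0,0],"roll":0},{"fingers":1,"offset":[0.002,0,0],"roll":0}]';  python3 -m inch '[{"fingers":1,"offset":[0.001,0,0],"roll":0},{"fingers":1,"offset":[0.002,0,0],"roll":0}]'
```

```text
t: 8.28
position: [599.6, -188.5, 278.8]
eef_rot: [0.707, -0.031, 0.706, 0.03]
contact_force: [-0.6, 0.2, 5.4]
width: 25.0
t: 8.52
position: [599.7, -188.6, 277.3]
eef_rot: [0.707, -0.031, 0.706, 0.03]
contact_force: [-1.9, 0.8, 8.3]
width: 24.9
t: 8.78
position: [599.5, -188.5, 274.7]
eef_rot: [0.707, -0.031, 0.706, 0.03]
contact_force: [-0.5, -0.5, -0.2]
width: 24.8
```

The catches have given way. Finer steps from here to the stop.

```bash
python3 -m inch '[{"fingers":1,"offset":[0.001,0,0],"roll":0},{"fingers":1,"offset":[0.002,0,0],"roll":0}]'; python3 -m inch '[{"fingers":1,"offset":[0.0005,0,0],"roll":0},{"fingers":1,"offset":[0.001,0,0],"roll":0}]';  python3 -m inch '[{"fingers":1,"offset":[0.0005,0,0],"roll":0},{"fingers":1,"offset":[0.001,0,0],"roll":0}]'
```

```text
t: 9.02
position: [598.6, -188.0, 270.3]
eef_rot: [0.706, -0.03, 0.707, 0.031]
contact_force: [-0.3, 0.3, 0.7]
width: 25.0
t: 9.28
position: [598.7, -188.1, 270.3]
eef_rot: [0.706, -0.03, 0.707, 0.031]
contact_force: [-2.5, 0.8, 0.5]
width: 25.0
t: 9.52
position: [599.0, -188.2, 270.0]
eef_rot: [0.706, -0.031, 0.707, 0.031]
contact_force: [-3.5, 0.9, 4.1]
width: 24.9
```

```bash
python3 -m inch '[{"fingers":1,"offset":[0.0005,0,0],"roll":0},{"fingers":1,"offset":[0.001,0,0],"roll":0}]'; python3 -m inch '[{"fingers":1,"offset":[0.0005,0,0],"roll":0},{"fingers":1,"offset":[0.0005,0,0],"roll":0}]'; python3 -c "
from h import *
s=manip.observe();print(s['contact_force'],s['ft_torque'])"
```

```text
t: 9.78
position: [599.0, -188.2, 269.6]
eef_rot: [0.706, -0.031, 0.707, 0.031]
contact_force: [-5.4, 2.1, 8.7]
width: 25.2
t: 10.02
position: [599.0, -188.2, 269.6]
eef_rot: [0.706, -0.031, 0.707, 0.031]
contact_force: [-5.8, 1.9, 8.0]
width: 25.3
[-5.84537003  1.88805129  7.98126847] [ 0.46625089  1.17501682 -0.02798478]
```

```bash
python3 -m inch '[{"fingers":1,"offset":[0.0003,0.0002,-0.0005],"roll":0},{"fingers":1,"offset":[0.0006,0.0004,-0.001],"roll":0},{"fingers":1,"offset":[0.0006,0.0004,-0.001],"roll":0}]'; python3 -c "
from h import *
for i in range(3):
    s=manip.observe();print(s['position'],s['contact_force'],s['ft_torque']);i<2 and cam('top')"
```

```text
t: 10.4
position: [598.5, -188.0, 269.6]
eef_rot: [0.707, -0.031, 0.706, 0.031]
contact_force: [-3.4, 2.1, 9.0]
width: 25.2
[ 598.4842079  -188.00933711  269.55342358] [-3.4034366   2.06829747  9.03554738] [ 0.45211519  0.91068546 -0.01808608]
[ 598.49694678 -187.99308601  269.56655341] [-4.30956975  1.91770425  8.49788797] [ 0.43684141  0.94168681 -0.04993499]
[ 598.48139916 -188.00181822  269.54940468] [-4.58212156  2.16558904  8.06154729] [0.43499786 0.90555319 0.01753026]
```

```bash
python3 -m inch '[{"fingers":1,"offset":[0.0005,0,-0.0004],"roll":0},{"fingers":1,"offset":[0.001,0,-0.0008],"roll":0},{"fingers":1,"offset":[0.001,0,-0.0008],"roll":0}]'; python3 -c "
from h import *
for i in range(3):
    s=manip.observe();print(s['position'],s['contact_force'],s['ft_torque']);i<2 and cam('top')"
```

```text
t: 10.88
position: [598.2, -188.0, 269.4]
eef_rot: [0.708, -0.031, 0.705, 0.03]
contact_force: [-4.3, 3.0, 11.1]
width: 24.8
[ 598.15374987 -187.98760321  269.36812099] [-4.26111068  3.02375978 11.06664307] [ 0.60567577  0.9151641  -0.0236659 ]
[ 598.15181038 -188.00339415  269.37195347] [-3.33028271  3.25976984 10.70685969] [0.56220013 0.88568416 0.01548731]
[ 598.1366922  -188.01080137  269.35284371] [-3.38268091  2.7725634  10.47636417] [0.53855346 0.93269722 0.00308952]
```

```bash
python3 -m inch '[{"fingers":1,"offset":[0.0005,0.0002,-0.0002],"roll":0},{"fingers":1,"offset":[0.001,0.0004,-0.0004],"roll":0},{"fingers":1,"offset":[0.0015,0.0006,-0.0006],"roll":0},{"fingers":1,"offset":[0.0018,0.0006,-0.0006],"roll":0},{"fingers":1,"offset":[0.0018,0.0006,-0.0006],"roll":0}]'; python3 -c "
from h import *
for i in range(3):
    s=manip.observe();print(s['position'],s['contact_force'],s['ft_torque']);i<2 and cam('top')"
```

```text
t: 11.6
position: [597.9, -187.8, 269.0]
eef_rot: [0.708, -0.032, 0.705, 0.03]
contact_force: [-5.7, 2.9, 15.1]
width: 24.8
[ 597.89992928 -187.77863338  268.97434738] [-5.71810183  2.87007915 15.06294548] [ 6.25995706e-01  1.15063873e+00 -1.12212047e-03]
[ 597.87450419 -187.79144762  268.93882306] [-4.18425594  2.77967132 15.18713264] [0.57676342 1.09437349 0.01262249]
[ 597.8829633  -187.78216281  268.96189143] [-4.98240419  2.45209286 15.45759565] [ 0.62131621  1.152886   -0.01537501]
```

Push is now about 17.5–18 N (reading plus the 2.3 N pusher weight). Holding it.

```bash
python3 -m inch '[{"fingers":1,"offset":[0.0002,0,0],"roll":0},{"fingers":1,"offset":[0.0002,0,0],"roll":0},{"fingers":1,"offset":[0.0002,0,0],"roll":0},{"fingers":1,"offset":[0.0002,0,0],"roll":0},{"fingers":1,"offset":[0.0002,0,0],"roll":0}]'; python3 -m inch '[{"fingers":1,"offset":[0,0,0],"roll":0},{"fingers":1,"offset":[0,0,0],"roll":0},{"fingers":1,"offset":[0,0,0],"roll":0},{"fingers":1,"offset":[0,0,0],"roll":0},{"fingers":1,"offset":[0,0,0],"roll":0},{"fingers":1,"offset":[0,0,0],"roll":0}]'
```

```text
t: 12.32
position: [597.9, -187.8, 268.9]
eef_rot: [0.708, -0.031, 0.705, 0.03]
contact_force: [-5.2, 2.9, 16.1]
width: 25.2
t: 13.08
position: [597.9, -187.8, 268.9]
eef_rot: [0.708, -0.032, 0.705, 0.03]
contact_force: [-5.7, 3.4, 16.9]
width: 25.1
```

```bash
python3 -m inch '[{"fingers":1,"offset":[-0.002,-0.0003,0.001],"roll":0},{"fingers":1,"offset":[-0.004,-0.0007,0.002],"roll":0},{"fingers":1,"offset":[-0.006,-0.001,0.0024],"roll":0},{"fingers":1,"offset":[-0.012,-0.001,0.0024],"roll":0},{"fingers":1,"offset":[-0.03,-0.001,0.0024],"roll":0},{"fingers":1,"offset":[-0.055,-0.001,0.0024],"roll":0},{"fingers":1,"offset":[-0.0551,-0.031,0.0024],"roll":0},{"fingers":1,"offset":[-0.0551,-0.061,0.0018],"roll":0},{"fingers":1,"offset":[-0.0551,-0.061,0.0018],"roll":0},{"fingers":1,"offset":[-0.0551,-0.061,0.0018],"roll":0},{"fingers":1,"offset":[-0.0551,-0.061,0.0018],"roll":0}]'
python3 - <<'E'
from h import *
s=manip.observe();print(s['position'],s['contact_force'])
c=cam('wrist');save(c,'w3.png');W=cloud(c)
h=cv2.cvtColor(c['img'],cv2.COLOR_RGB2HSV).astype(int);g=(abs(h[...,0]-65)<18)&(h[...,1]>120)&(h[...,2]>50)
d=np.hypot(W[...,0]-599,W[...,1]+188.5)
near=g&(d<45);p=W[near];A=np.c_[p[:,:2]-[599,-188.5],np.ones(len(p))];print('win',len(p),np.median(p[:,2]),'tilt mm/mm',np.linalg.lstsq(A,p[:,2],rcond=None)[0])
q=W[~g&(d<60)&(abs(W[...,2]-65)<5)&(W[...,1]>-225)];print('rim',len(q),np.median(q[:,2]),cv2.minAreaRect(q[:,:2].astype(np.float32)))
m=(W[...,2]>90)&(W[...,2]<175);p=W[m];k=np.hypot(p[:,0]-605,p[:,1]+248)<45;print('push',cv2.minAreaRect(p[k][:,:2].astype(np.float32)),np.percentile(p[k][:,2],[1,50,99]))
E
```

```text
t: 14.45
position: [603.8, -247.2, 319.8]
eef_rot: [0.706, -0.031, 0.706, 0.031]
contact_force: [-0.5, -0.2, -2.6]
width: 25.4
[ 603.75923717 -247.18288423  319.7610851 ] [-0.49644658 -0.16626385 -2.64963081]
win 5078 63.641260986700075 tilt mm/mm [ 1.83245354e-02 -2.09173111e-02  6.04028492e+01]
rim 16189 63.70951043329457 ((598.3858642578125, -184.87806701660156), (96.52165985107422, 87.74559020996094), 4.830759525299072)
push ((602.0868530273438, -234.4542236328125), (54.26382827758789, 29.416324615478516), 5.252536296844482) [127.74153535 134.12410008 174.38319946]
```

View pics/w3.png

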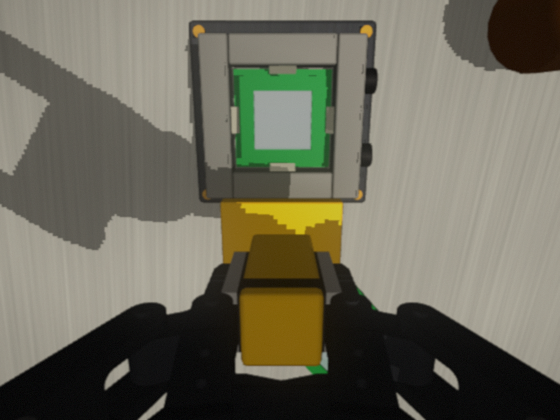

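Window (63.6) and rim (63.7) heights agree, so it is flush, with the catches showing over its flange. The pusher's grip is unchanged. Now I carry it back along the reversed path.

```bash
python3 -m inch '[{"fingers":1,"offset":[0,0.02,-0.0008],"roll":-1},{"fingers":1,"offset":[0,0.06,-0.0023],"roll":-3},{"fingers":1,"offset":[0,0.11,-0.0042],"roll":-5},{"fingers":1,"offset":[0,0.16,-0.006],"roll":-7},{"fingers":1,"offset":[0,0.21,-0.0079],"roll":-9},{"fingers":1,"offset":[0,0.26,-0.0098],"roll":-11},{"fingers":1,"offset":[0,0.31,-0.0117],"roll":-13},{"fingers":1,"offset":[0,0.36,-0.0136],"roll":-15},{"fingers":1,"offset":[0,0.41,-0.0155],"roll":-17},{"fingers":1,"offset":[0,0.45,-0.017],"roll":-18.5},{"fingers":1,"offset":[0,0.47,-0.0178],"roll":-19.5},{"fingers":1,"offset":[0,0.4795,-0.0181],"roll":-19.5},{"fingers":1,"offset":[0.02,0.4795,-0.0181],"roll":-19.5},{"fingers":1,"offset":[0.05,0.4795,-0.0181],"roll":-19.5},{"fingers":1,"offset":[0.075,0.4795,-0.0181],"roll":-19.5},{"fingers":1,"offset":[0.075,0.4795,-0.0181],"roll":-19.5},{"fingers":1,"offset":[0.075,0.4795,-0.0181],"roll":-19.5},{"fingers":1,"offset":[0.075,0.4795,-0.0181],"roll":-19.5}]'
python3 - <<'E'
from h import *
s=manip.observe();print(s['position'],s['contact_force'])
c=cam('wrist')
W=cloud(c);h=cv2.cvtColor(c['img'],cv2.COLOR_RGB2HSV).astype(int);y=(abs(h[...,0]-26)<8)&(h[...,1]>140)
k=np.hypot(W[...,0]-545,W[...,1]-229)<75
for n,m in(('block',~y&k&(abs(W[...,2]-26)<4)),('flange',y&k&(abs(W[...,2]-59)<5))):
    p=W[m]
    if len(p)>20:print(n,len(p),cv2.minAreaRect(p[:,:2].astype(np.float32)),np.median(p[:,2]))
E
```

```text
t: 16.75
position: [545.0, 228.0, 246.5]
eef_rot: [0.692, -0.15, 0.69, 0.15]
contact_force: [0.5, 0.1, -2.2]
width: 24.9
[544.96892344 227.95140367 246.49436393] [ 0.48416557  0.09767757 -2.15611668]
block 10066 ((543.3278198242188, 232.40147399902344), (86.50338745117188, 77.93173217773438), 25.202346801757812) 25.952075245845954
flange 5617 ((539.5462036132812, 239.73358154296875), (54.259117126464844, 29.620555877685547), 24.107196807861328) 60.09500394141089
```

```bash
python3 -m inch '[{"fingers":1,"offset":[0.01,0,0],"roll":0},{"fingers":1,"offset":[0.018,0,0],"roll":0},{"fingers":1,"offset":[0.022,0,0],"roll":0},{"fingers":1,"offset":[0.024,0,0],"roll":0},{"fingers":1,"offset":[0.025,0,0],"roll":0},{"fingers":1,"offset":[0.025,0,0],"roll":0},{"fingers":1,"offset":[0.025,0,0],"roll":0}]'
```

```text
t: 17.68
position: [544.0, 228.1, 220.2]
eef_rot: [0.691, -0.15, 0.691, 0.15]
contact_force: [-5.0, -0.2, 3.9]
width: 25.1
```

```bash
python3 -m inch '[{"fingers":0.6,"offset":[0,0,0],"roll":0},{"fingers":0.4,"offset":[0,0,0],"roll":0},{"fingers":0,"offset":[0,0,0],"roll":0},{"fingers":0,"offset":[0,0,0],"roll":0},{"fingers":0,"offset":[0,0,0],"roll":0},{"fingers":0,"offset":[0,0,0],"roll":0},{"fingers":0,"offset":[0,0,0],"roll":0},{"fingers":0,"offset":[-0.02,0,0],"roll":0},{"fingers":0,"offset":[-0.06,0,0],"roll":0},{"fingers":0,"offset":[-0.12,0,0],"roll":0},{"fingers":0,"offset":[-0.16,0,0],"roll":0},{"fingers":0,"offset":[-0.16,0,0],"roll":0},{"fingers":0,"offset":[-0.16,0,0],"roll":0}]'
python3 - <<'E'
from h import *
s=manip.observe();print(s['position'],s['contact_force'],s['width'])
c=cam('wrist');t=cam('top');save(t,'top4.png')
W=cloud(c);h=cv2.cvtColor(c['img'],cv2.COLOR_RGB2HSV).astype(int);y=(abs(h[...,0]-26)<8)&(h[...,1]>140)
k=np.hypot(W[...,0]-545,W[...,1]-229)<75
for n,m in(('block',~y&k&(abs(W[...,2]-26)<4)),('flange',y&k&(abs(W[...,2]-34)<4)),('top',y&k&(abs(W[...,2]-90)<4))):
    p=W[m]
    if len(p)>20:print(n,len(p),cv2.minAreaRect(p[:,:2].astype(np.float32)),p[:,2].mean())
import pickle;o=pickle.load(open('c0.pkl','rb'))['top'];d=cv2.absdiff(o['img'],t['img']).max(2)>40
for i in cv2.connectedComponentsWithStats(d.astype(np.uint8))[2][1:]:
    if i[4]>40: print('diff',i)
W=cloud(t);r=np.hypot(W[...,0]-599,W[...,1]+188);print('window/rim z',np.nanmedian(W[r<22][:,2]),np.nanmedian(W[(r>36)&(r<45)][:,2]))
E
```

```text
t: 19.3
position: [543.7, 227.9, 380.1]
eef_rot: [0.691, -0.15, 0.691, 0.15]
contact_force: [-0.6, -0.2, -1.2]
width: 85.3
[543.6578692  227.94960739 380.05039931] [-0.61343114 -0.21086246 -1.20738908] 85.28933324784029
block 5113 ((545.2376708984375, 228.5711669921875), (86.24324798583984, 86.46540832519531), 25.219873428344727) 25.905479912846317
flange 2273 ((543.339111328125, 228.4742431640625), (54.010780334472656, 53.657108306884766), 24.3983097076416) 33.87550270961975
top 1232 ((543.7208862304688, 228.29116821289062), (25.476558685302734, 26.521270751953125), 23.95993995666504) 89.74625335071963
diff [    0   185   226   235 19328]
diff [   0  236   73  153 6914]
diff [  0 399  13  21 178]
window/rim z 63.90785704192458 64.17121279708493
```

View pics/top4.png

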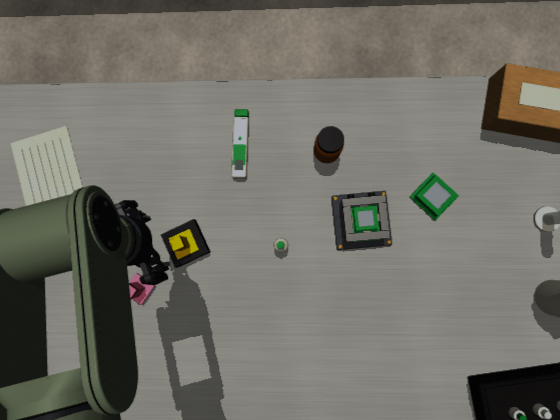

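The top view shows the pusher back in its holder at (184,243). The window is flush in the meter at (366,217). The tester, jar and dropper are unmoved, and only the arm and its shadow differ from the first picture. Handing in.

```bash
python3 -c "
from bench import ticket;print(ticket.sign_off())"
```

```text
the job is handed in; nothing more can be done
None
```

The window is pressed home and the yellow pusher is back upright in its holder. I handed the job in at about 19.4 s of the 51 s allowed.

- **Pressing:** The catches resisted up to about 11 N, then gave way. The window reached its stop 12 mm below first contact. I held about 17.5–19 N for about 1.6 s, counting the pusher's 2.3 N weight. The highest reading was about 19 N. Forces were sampled only at the end of each short move.
- **Window:** The wrist camera put the window top at 63.6 mm and the meter's rim at 63.7 mm. The top camera gave 63.9 and 64.2 mm, so it reads as flush. The plane fit meant to check tilt was spoiled by edge points, so I relied on these heights.
- **Pusher:** It stands upright with its flange on the block (flange top at 33.9 mm, stem top at 89.7 mm). It sits about 1.9 mm off the block's centre, compared with 1.2 mm at the start. The gripper is open and about 160 mm above where it let go.
- **Other things:** The tester, jar, dropper and loose window are where they were. The arm hid the small yellow pusher and part of the pink one in the last picture, so I couldn't see those, but the arm never came near them.
- **Disagreements:** While pressing, a sideways force of up to about 6 N built up, and I only partly corrected it. The cameras disagreed by about 1–2 mm on the window's position.

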